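# Open the secured stock drawer by its hidden catch

### The job

Open the locked drawer of the grey stock unit: feel along the trough in its top, under the shelf board, for the hidden recess and press the sprung catch at its bottom so that the drawer springs ajar, then pull the drawer fully open and let go. Leave the tub, the carton and the mug where they stand.

Things in the scene. Friction and masses are not known exactly. Their poses are not given: they have to be found in the camera images.
- unit: Grey steel stock unit with one drawer, fixed on the bench: 400 mm wide (y), 210 mm deep (x). Origin on the bench under the middle of its front face; x points into the unit (away from the robot), y along the front to the left, z up. The drawer front lies in the plane x = 0, z 16 to 88 mm. A trough runs along the unit's top, behind a front lip x 0 to 20 mm, top z = 121 mm.
- trough (a point): Middle of the trough's level, black-lined floor, on its surface: x 57.5, z 115 mm in the unit's frame, same axes. The trough reaches 90 mm either way in y and 37.5 mm in x; its rims stand 6 mm above the floor. Reach in from the front with the tool tilted about 35 degrees (fingers pointing down and into the unit).
- recess_zone (a point): Not the recess itself: the same point as the trough's middle, 12 mm lower. One recess, 50 mm long in y and as wide as the trough, has its middle anywhere up to 55 mm either way in y from here: find it by touch. Its bottom is the sprung catch plate, 72 (x) by 46 mm (y), top 12 mm below the trough floor.
- shelf_edge (a point): Middle of the lower front edge of the plywood shelf board (cartons on it) that covers the trough: x 20, z 285 mm in the unit's frame. The board reaches from there over the unit's full width and depth; side cheeks close the space beneath beyond 185 mm either way in y.
- knob_center (a point): Centre of the steel ball knob, 28 mm in diameter, in the middle of the drawer front; it stands 45 mm in front of the drawer front (59 mm to its end) on a 14 mm thick stem, 62 mm above the bench, and moves with the drawer. Its axes are those of the unit.
- catch (a joint): Travel of the catch plate: 0 up, 0.006 m pressed fully down, straight down. Sprung: 2 N starts it, 6 N holds it fully down, plus up to 1 N of friction; it springs back. At about 0.004 m it frees the drawer.
- drawer (a joint): Travel of the drawer towards the robot, along the unit's -x: 0 shut, 0.095 m fully open (stop). Locked at 0 until the catch is pressed; then a spring pushes it out by about 25 to 30 mm and it stays there; from there it runs with 1.5 N of friction and a damping of 25 N per m/s.
- tub: Black plastic tub with a lid and a paper label, 84 mm across, 95 mm high, bystander. Origin at the centre of its underside.
- carton: Cardboard carton 100 x 85 x 60 mm high, bystander. Origin at the centre of its underside.
- mug: White mug 80 mm across, 90 mm high, bystander. Origin at the centre of its underside.

How it is judged (in metres and radians):
On the way, in this order (a step that is already met when the one before it is completed fails the run):
1. the catch in the recess is pressed down (value of joint catch above 0.0035 m), for 0.05 s.
2. the drawer is pulled fully open (value of joint drawer above 0.085 m), for 0.1 s.
At the end, for the whole second after the job is handed in: The drawer stands fully open (more than 85 of its 95 mm) and at rest, the catch has sprung back up (within 1.5 mm), and the tub, carton and mug are within 30 mm of where they stood (value of joint drawer above 0.085 m and value of joint catch below 0.0015 m and velocity of joint drawer between -0.01 and 0.01 m/s and distance of each of tub, carton, mug from where it was at the start of the episode below 0.03 m); the robot touches nothing.
It fails at once if the tub is knocked over or pushed away (30 mm) (distance of tub from where it was at the start of the episode above 0.03 m or angle between tub's own z axis and vertical above 0.5 rad).
It fails at once if the carton is knocked over or pushed away (30 mm) (distance of carton from where it was at the start of the episode above 0.03 m or angle between carton's own z axis and vertical above 0.5 rad).
It fails at once if the mug is knocked over or pushed away (30 mm) (distance of mug from where it was at the start of the episode above 0.03 m or angle between mug's own z axis and vertical above 0.5 rad).
It also fails if it takes over 64 s, if anything falls off the work surface, if the arm or the gripper's body presses on something with over 40 N, if the wrist force passes 120 N, or if a joint passes its speed limit or range.

### The arm

A 7-joint arm with a two-finger parallel gripper is mounted at the origin on the work surface. World frame = base frame: x ahead of the robot, y to its left, z up, the work surface at z = 0. Lengths are in mm, angles in rad, forces in N, time in s.
With the tool pointing down it reaches from about 400 to 875 mm from the base axis. Payload 4.4 kg.
Tool frame: the origin (TCP) lies between the finger pads; the fingertips stand 22 mm ahead of it and the grasp point (between the pads) lies 3 mm ahead of it; z points along the fingers, y is the line along which they close (so a half turn about z gives the same grasp; the last joint's range is limited). The gripper opens to 85 mm and grips with 20 to 120 N. Pads are 22 mm wide; open, the fingers measure 114 mm over their backs; the gripper's body (76 mm by 85 mm) begins 54 mm behind the grasp point. The pads swing forward as they close: fully open they stand 13 mm farther back than shut.
Start: joints at [-1.185, 0.628, 0.038, 1.517, -0.027, 0.996, -0.02], TCP at [283.761, 584.805, 253.313] pointing down, gripper open.
Joint ranges: [-3.06, 3.06], [-0.37, 2.12], [-1.25, 1.32], [0.18, 2.47], [-1.1, 4.24], [0.23, 1.98], [-2.94, 2.94]. Speed limits (rad/s): [2.57, 2.57, 3.14, 3.14, 3.14, 3.14, 3.14].

### API

Orientations are given as [roll, pitch, yaw] about the fixed x, y, z axes, in that order (R = Rz(yaw) Ry(pitch) Rx(roll)).
In Python, from cell import ctrl gives the robot as it stands.
- The arm moves only by the tool step_arm, never from a script. Its argument "plan" is a list of rows, each an object of numbers: "dx", "dy", "dz": the shift along the tool's x, y, z scaled (see below); "ax", "ay", "az": the turn, a rotation vector about the tool's x, y, z scaled (see below); "gripper": the opening, from 0 (shut) to 1 (fully open). A call has 1 to 20 rows; each row shifts and turns the commanded pose from where the row before left it, along the tool's axes as they then stand; what a row does not reach is not made up. The controller multiplies each number of a shift by 0.3 m and each number of a turn by 90 degrees. A row lasts 1/8 s, in which the tool goes at most 62.5 mm and 10.7 degrees, less where a joint would pass 70% of its speed; a pose out of reach is approached as far as the arm can. A call with a number of a shift or a turn outside -1 to 1 is refused whole. A call with a gripper value outside its range is refused whole. The fingers move at their own pace and stop on an object; the grip force is fixed at half the most. Time passes only in rows, so rows that do not move let the fingers close. It gives the time, the measured TCP pose, the force, the opening and the grip force at its end, in the units of the state.
- ctrl.read_state(): the state, without advancing time (a new reading comes with each control period).
- ctrl.get_image(name): name is "side" or "top" or "wrist"; returns a dict with "color" (384x512x3 uint8, red, green, blue), "range_z" (384x512 float32, mm along the optical axis (not along the pixel's ray), 0 where there is no reading), "fx", "fy", "cx", "cy" (pixels), "T" (4x4, takes a point from camera to world coordinates); the wrist camera has in their place "T_tool_cam" (4x4, takes a point from camera to tool coordinates, whose origin is the TCP and whose axes are the flange's). Camera axes: x right, y down, z forward; pixel columns grow to the right and rows downward; lengths in mm; the calibration is good to about 2 mm. A picture is of the moment at which its call begins: read the wrist's pose just before it.
- ctrl.finish_job(): hands the job in; it is judged then, once.
The state is a dict: "clock": time; "qpos": joint angles; "qd": joint speeds; "tau": joint torques, N m; "eef_pos": TCP position; "tool_rot": TCP orientation; "force": force on the tool from outside, world axes, zero at the start; "torque": the same for the moment, N m; "width": finger opening in mm; "gripper_force": force on a finger pad.
Only numpy, scipy, OpenCV 4.12 (cv2) and the standard library are available. Lean on these libraries where they do the work, as an engineer would, in place of code of your own. Each camera call takes 0.05 s, during which the arm holds its last target. There are 200 camera calls.

## Working session

There is one attempt and no reset: what is moved stays moved. The work goes in short steps, Python scripts to look and compute and a tool call to move; the robot and the scene stay as the last step left them, time stands still between calls to the robot, and variables do not carry over. Pictures are saved under pics/ and viewed, at most 10 in all, crops included, and the job is handed in when it is done.

Besides the shell and the picture viewer there is one more tool, called by a JSON object that holds its "name" and its "arguments". step_arm: Moves the arm, as the interface text tells. Shifts and turns lie within -1 to 1; 1 stands for 0.3 m of shift or 90 degrees of turn. Its arguments: {"type":"object","properties":{"plan":{"type":"array"}},"required":["plan"]}

```bash
mkdir -p pics; ls
python3 - <<'E'
from cell import ctrl
import cv2,numpy as np
s=ctrl.read_state();print({k:np.round(s[k],3) for k in ('clock','eef_pos','tool_rot','force','width')})
ims=[]
for n in('side','top'):
    d=ctrl.get_image(n);np.savez(f'{n}.npz',**d);print(n,d['fx'],d['cx'],d['cy'],np.round(d['T'],3).tolist())
    cv2.imwrite(f'pics/{n}.png',d['color'][:,:,::-1])
E
```

```text
pics
{'clock': np.float64(0.0), 'eef_pos': array([283.48 , 584.261, 252.387]), 'tool_rot': array([-3.14, -0.  ,  2.69]), 'force': array([ 0.249,  0.623, -0.176]), 'width': np.float64(85.37)}
side 368.2573037507109 250.3134614080469 187.99720426095593 [[0.796, -0.431, 0.424, -20.844], [-0.605, -0.551, 0.575, -632.988], [-0.014, -0.714, -0.7, 953.156], [0.0, 0.0, 0.0, 1.0]]
top 412.0935473750326 258.6065084728644 193.43283468707432 [[0.005, -0.995, 0.1, 359.865], [-1.0, -0.005, 0.001, 10.997], [-0.001, -0.1, -0.995, 1311.303], [0.0, 0.0, 0.0, 1.0]]
```

View pics/side.png

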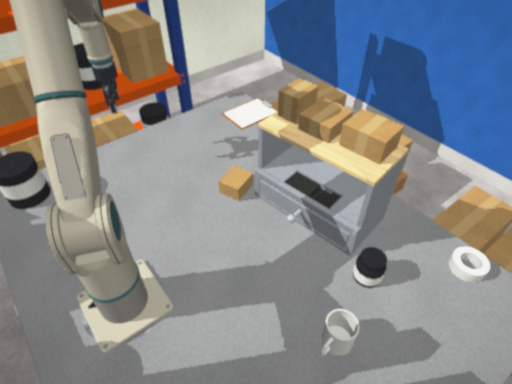

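View pics/top.png

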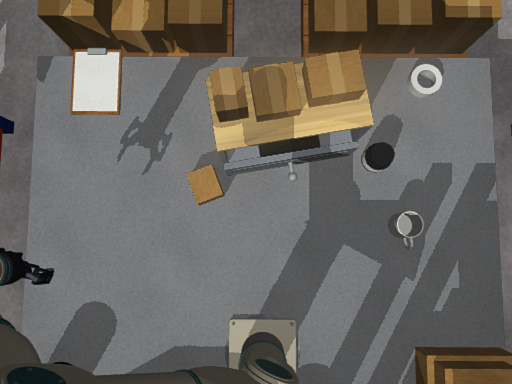

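Side: unit with the knob at (293,216) and black trough around (313,188). Top: knob (292,176), tub (379,156), carton (205,184), mug (409,225).

```bash
cat > h.py <<'E'
import numpy as np,cv2
def cloud(n):
    d=np.load(n+'.npz');z=d['range_z'].astype(float);v,u=np.mgrid[:384,:512]
    p=np.stack([(u-d['cx'])/d['fx']*z,(v-d['cy'])/d['fy']*z,z],-1)
    P=p@d['T'][:3,:3].T+d['T'][:3,3];P[z==0]=np.nan;return P
E
python3 - <<'E'
from h import *
T=cloud('top');S=cloud('side')
for n,(u,v) in dict(knob=(292,176),tub=(379,156),cart=(205,184),mug=(409,225),lipL=(226,169),lipR=(356,147)).items(): print(n,np.round(T[v-1:v+2,u-1:u+2].reshape(-1,3).mean(0)))
print('knob side',np.round(S[216,293]))
for n,P,(r0,r1,c0,c1) in(('top',T,(40,185,200,375)),('side',S,(70,250,240,420))):
    Q=P[r0:r1,c0:c1].reshape(-1,3)
    for lo,hi in((117,125),(285,325)):
        q=Q[(Q[:,2]>lo)&(Q[:,2]<hi)&(Q[:,0]>450)]
        r=cv2.minAreaRect(q[:,:2].astype(np.float32));print(n,lo,len(q),np.median(q[:,2]),r,np.round(cv2.boxPoints(r)).tolist())
# knob: points z 40..80 in front
for n,P in(('top',T),('side',S)):
    c=np.array(T[176,292]);m=(np.abs(P[...,:2]-c[:2]).max(-1)<25)&(P[...,2]>45)&(P[...,2]<85);print(n,m.sum(),np.round(P[m].mean(0)),np.round(P[m].min(0)),np.round(P[m].max(0)))
E
```

```text
knob [538. -88.  74.]
tub [ 597. -348.   93.]
cart [514. 177.  59.]
mug [ 393. -464.    3.]
lipL [552. 109. 114.]
lipR [ 619. -274.  116.]
knob side [538. -98.  79.]
top 117 1509 119.7639058414079 ((610.9661254882812, -77.21800231933594), (57.90390396118164, 398.9674377441406), 9.899959564208984) [[548.0, 114.0], [617.0, -279.0], [674.0, -269.0], [605.0, 124.0]]
top 285 5579 298.5675130547787 ((696.6109619140625, -62.85932922363281), (192.01568603515625, 401.15167236328125), 9.728799819946289) [[568.0, 119.0], [636.0, -277.0], [825.0, -244.0], [757.0, 151.0]]
side 117 3640 122.45179148192528 ((683.6478271484375, -65.49620056152344), (210.56053161621094, 400.2886047363281), 10.472299575805664) [[544.0, 112.0], [616.0, -281.0], [824.0, -243.0], [751.0, 150.0]]
side 285 3700 301.92285094438097 ((694.5732421875, -62.217620849609375), (193.49693298339844, 401.8981018066406), 9.957562446594238) [[565.0, 119.0], [634.0, -277.0], [825.0, -243.0], [755.0, 152.0]]
top 79 [541. -89.  69.] [ 527. -101.   61.] [561. -77.  79.]
side 73 [538. -93.  71.] [ 524. -106.   55.] [562. -79.  80.]
```

```bash
cat >> h.py <<'E'
from scipy.spatial.transform import Rotation as Ro
a=np.radians(10);U=np.array([[np.cos(a),-np.sin(a),0],[np.sin(a),np.cos(a),0],[0,0,1.]]);O=np.array([581.5,-83.5,0])
def to(ctrl,tip,tilt=35,s=1,off=22):
    st=ctrl.read_state();R=Ro.from_euler('xyz',st['tool_rot']).as_matrix();p=st['eef_pos']
    t=np.radians(tilt);z=U@[np.sin(t),0,-np.cos(t)];y=U@[0,s,0];G=np.stack([np.cross(y,z),y,z],1)
    g=O+U@np.array(tip,float)-off*z
    print('tip now(unit)',np.round(U.T@(p+off*R[:,2]-O),1),'F unit',np.round(U.T@st['force'],2),'t',st['clock'],'q',np.round(st['qpos'],2))
    print('shift tool units, now:',np.round(R.T@(g-p)/300,3),' in final axes:',np.round(G.T@(g-p)/300,3),'turn units',np.round(Ro.from_matrix(R.T@G).as_rotvec()/(np.pi/2),3))
E
python3 - <<'E'
from h import *
from cell import ctrl
print(np.round(ctrl.get_image('wrist')['T_tool_cam'],2).tolist())
for s in(1,-1): to(ctrl,[-100,0,220],0,s); to(ctrl,[-100,0,220],35,s)
E
```

```text
[[-0.0, -0.96, -0.27, 68.72], [1.0, -0.0, 0.0, -0.34], [-0.0, -0.27, 0.96, -120.97], [0.0, 0.0, 0.0, 1.0]]
tip now(unit) [-177.5  709.5  230.6] F unit [0.61 0.56 1.14] t 0.15 q [-1.18  0.63  0.04  1.52 -0.03  1.   -0.02]
shift tool units, now: [-1.595 -1.765  0.038]  in final axes: [-0.258 -2.365  0.035] turn units [-0.001 -0.    -0.399]
tip now(unit) [-177.5  709.5  230.6] F unit [0.61 0.56 1.14] t 0.15 q [-1.18  0.63  0.04  1.52 -0.03  1.   -0.02]
shift tool units, now: [-1.561 -1.789  0.051]  in final axes: [-0.149 -2.365  0.164] turn units [-0.123 -0.376 -0.386]
tip now(unit) [-177.5  709.5  230.6] F unit [0.61 0.56 1.14] t 0.15 q [-1.18  0.63  0.04  1.52 -0.03  1.   -0.02]
shift tool units, now: [-1.595 -1.765  0.038]  in final axes: [0.258 2.365 0.035] turn units [-0.000e+00  1.000e-03  1.601e+00]
tip now(unit) [-177.5  709.5  230.6] F unit [0.61 0.56 1.14] t 0.15 q [-1.18  0.63  0.04  1.52 -0.03  1.   -0.02]
shift tool units, now: [-1.561 -1.789  0.051]  in final axes: [0.149 2.365 0.164] turn units [-0.485  0.158  1.538]
```

{"name": "step_arm", "arguments": {"plan": [{"dx":-0.133,"dy":-0.147,"gripper":0},{"dx":-0.133,"dy":-0.147,"gripper":0},{"dx":-0.133,"dy":-0.147,"gripper":0},{"dx":-0.133,"dy":-0.147,"gripper":0},{"dx":-0.133,"dy":-0.147,"gripper":0},{"dx":-0.133,"dy":-0.147,"gripper":0},{"dx":-0.133,"dy":-0.147,"gripper":0},{"dx":-0.133,"dy":-0.147,"gripper":0},{"dx":-0.133,"dy":-0.147,"gripper":0},{"dx":-0.133,"dy":-0.147,"gripper":0},{"dx":-0.133,"dy":-0.147,"gripper":0},{"dx":-0.133,"dy":-0.147,"gripper":0},{"az":-0.1,"gripper":0},{"az":-0.1,"gripper":0},{"az":-0.1,"gripper":0},{"az":-0.1,"gripper":0},{"gripper":0}]}}

```text
invalid input
```

Run:
```python
from h import *
from cell import ctrl
to(ctrl,[-100,0,220],0); to(ctrl,[-60,0,190],35)
```

```text
tip now(unit) [-177.5  709.5  230.6] F unit [0.61 0.56 1.14] t 0.15 q [-1.18  0.63  0.04  1.52 -0.03  1.   -0.02]
shift tool units, now: [-1.595 -1.765  0.038]  in final axes: [-0.258 -2.365  0.035] turn units [-0.001 -0.    -0.399]
tip now(unit) [-177.5  709.5  230.6] F unit [0.61 0.56 1.14] t 0.15 q [-1.18  0.63  0.04  1.52 -0.03  1.   -0.02]
shift tool units, now: [-1.669 -1.711  0.151]  in final axes: [-0.201 -2.365  0.322] turn units [-0.123 -0.376 -0.386]
```

{"name": "step_arm", "arguments": {"plan": [{"dx":-0.133,"dy":-0.147,"dz":0,"ax":0,"ay":0,"az":0,"gripper":0},{"dx":-0.133,"dy":-0.147,"dz":0,"ax":0,"ay":0,"az":0,"gripper":0},{"dx":-0.133,"dy":-0.147,"dz":0,"ax":0,"ay":0,"az":0,"gripper":0},{"dx":-0.133,"dy":-0.147,"dz":0,"ax":0,"ay":0,"az":0,"gripper":0},{"dx":-0.133,"dy":-0.147,"dz":0,"ax":0,"ay":0,"az":0,"gripper":0},{"dx":-0.133,"dy":-0.147,"dz":0,"ax":0,"ay":0,"az":0,"gripper":0},{"dx":-0.133,"dy":-0.147,"dz":0,"ax":0,"ay":0,"az":0,"gripper":0},{"dx":-0.133,"dy":-0.147,"dz":0,"ax":0,"ay":0,"az":0,"gripper":0},{"dx":-0.133,"dy":-0.147,"dz":0,"ax":0,"ay":0,"az":0,"gripper":0},{"dx":-0.133,"dy":-0.147,"dz":0,"ax":0,"ay":0,"az":0,"gripper":0},{"dx":-0.133,"dy":-0.147,"dz":0,"ax":0,"ay":0,"az":0,"gripper":0},{"dx":-0.133,"dy":-0.147,"dz":0,"ax":0,"ay":0,"az":0,"gripper":0},{"dx":0,"dy":0,"dz":0,"ax":0,"ay":0,"az":-0.1,"gripper":0},{"dx":0,"dy":0,"dz":0,"ax":0,"ay":0,"az":-0.1,"gripper":0},{"dx":0,"dy":0,"dz":0,"ax":0,"ay":0,"az":-0.1,"gripper":0},{"dx":0,"dy":0,"dz":0,"ax":0,"ay":0,"az":-0.1,"gripper":0},{"dx":0,"dy":0,"dz":0,"ax":0,"ay":0,"az":0,"gripper":0}]}}

```text
clock: 2.28
eef_pos: [483.3, -100.4, 253.2]
tool_rot: [3.141, -0.0, -2.967]
force: [-0.1, 0.0, -0.0]
width: -0.4
gripper_force: 0.0
```

Run:
```python
from h import *
from cell import ctrl
to(ctrl,[-100,0,220],0); to(ctrl,[-60,0,190],35)
```

```text
tip now(unit) [-99.7   0.4 231.2] F unit [-0.14  0.03 -0.04] t 2.275 q [ 0.18  0.41 -0.04  1.94  0.02  0.79  1.87]
shift tool units, now: [ 0.001 -0.001  0.037]  in final axes: [ 0.001 -0.001  0.037] turn units [ 0. -0.  0.]
tip now(unit) [-99.7   0.4 231.2] F unit [-0.14  0.03 -0.04] t 2.275 q [ 0.18  0.41 -0.04  1.94  0.02  0.79  1.87]
shift tool units, now: [-0.09  -0.001  0.15 ]  in final axes: [ 0.012 -0.001  0.175] turn units [ 0.    -0.389 -0.   ]
```

{"name": "step_arm", "arguments": {"plan": [{"dx":0,"dy":0,"dz":0,"ax":0,"ay":-0.097,"az":0,"gripper":0},{"dx":0,"dy":0,"dz":0,"ax":0,"ay":-0.097,"az":0,"gripper":0},{"dx":0,"dy":0,"dz":0,"ax":0,"ay":-0.097,"az":0,"gripper":0},{"dx":0,"dy":0,"dz":0,"ax":0,"ay":-0.097,"az":0,"gripper":0},{"dx":0.012,"dy":0,"dz":0.175,"ax":0,"ay":0,"az":0,"gripper":0},{"dx":0,"dy":0,"dz":0,"ax":0,"ay":0,"az":0,"gripper":0}]}}

```text
clock: 3.02
eef_pos: [504.0, -80.3, 220.6]
tool_rot: [3.08, 0.42, -2.966]
force: [-0.5, 0.4, 0.1]
width: 0.1
gripper_force: 0.0
```

Run:
```python
from h import *
from cell import ctrl
to(ctrl,[57.5,0,140],35)
st=ctrl.read_state();d=ctrl.get_image('wrist');R=Ro.from_euler('xyz',st['tool_rot']).as_matrix()
T=np.eye(4);T[:3,:3]=R;T[:3,3]=st['eef_pos'];d['T']=T@d.pop('T_tool_cam');np.savez('wrist.npz',**d)
cv2.imwrite('pics/wrist.png',d['color'][:,:,::-1])
P=(cloud('wrist')-O)@U
m=(P[...,0]>30)&(P[...,0]<85)&(abs(P[...,1])<95)&(P[...,2]>60)&(P[...,2]<140)
q=P[m]
for y in range(-90,90,10):
    s=q[(q[:,1]>=y)&(q[:,1]<y+10)];print(y,len(s),np.round(np.percentile(s[:,2],[10,50,90]),1) if len(s) else '')
```

```text
tip now(unit) [-66.8  18.  200.5] F unit [-0.42  0.45  0.09] t 3.025 q [ 0.3   0.39 -0.07  2.25 -0.95  0.24  2.9 ]
shift tool units, now: [-0.282 -0.077  0.35 ]  in final axes: [-0.21  -0.055  0.401] turn units [ 0.039 -0.121 -0.003]
-90 544 [115.2 115.9 121.2]
-80 387 [115.1 115.7 116.3]
-70 348 [115.1 115.7 116.2]
-60 414 [102.1 110.8 116.1]
-50 296 [103.  103.7 104.3]
-40 288 [103.2 103.8 104.3]
-30 286 [103.2 103.7 104.4]
-20 279 [103.2 103.7 104.3]
-10 116 [ 97.8 103.8 115.8]
0 0 
10 0 
20 0 
30 0 
40 0 
50 95 [115.2 115.9 116.4]
60 294 [115.3 115.8 116.3]
70 378 [115.3 115.8 116.4]
80 369 [115.3 115.8 116.4]
```

View pics/wrist.png

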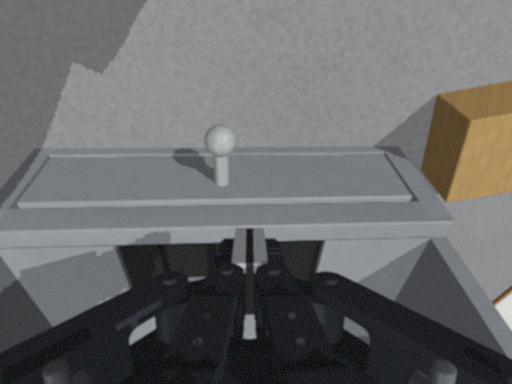

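The wrist range data show the recess (floor 103.7) from y≈-55 to -5 in the unit frame, so its middle is about -30. The image shows the knob at (220,140) and the carton at right. The arm is close to the limits of joints 5 to 7, so I'll fit a small kinematic model to choose a better configuration.

```bash
cat > kin.py <<'E'
from h import *
from itertools import product
from scipy.optimize import least_squares
lo=np.array([-3.06,-.37,-1.25,.18,-1.1,.23,-2.94]);hi=np.array([3.06,2.12,1.32,2.47,4.24,1.98,2.94])
AX='zyzyzyz'
def fk(q,L,sg,c):
    h,L1,L2,L3,e1,e2,e3=L;R=np.eye(3);p=np.array([0,0,h])
    seg={2:[e1,0,L1],4:[e2,0,L2],6:[0,0,L3],5:[e3,0,0]}
    for i in range(7):
        R=R@Ro.from_euler(AX[i],sg[i]*q[i]+(c if i==6 else 0)).as_matrix()
        if i in seg:p=p+R@seg[i]
    return p,R
E
python3 - <<'E'
from kin import *
from cell import ctrl
st=ctrl.read_state();E=lambda e:Ro.from_euler('xyz',e).as_matrix()
D=[([-1.185,.628,.038,1.517,-.027,.996,-.02],[283.761,584.805,253.313],E([-3.14,0,2.69])),
([.18,.41,-.04,1.94,.02,.79,1.87],[483.3,-100.4,253.2],E([3.141,0,-2.967])),
(st['qpos'],st['eef_pos'],E(st['tool_rot']))]
best=[]
for s3,s5,s7 in product((1,-1),repeat=3):
  for c in(0,np.pi/2,np.pi,-np.pi/2):
    sg=[-1,1,s3,1,s5,1,s7]
    best.append((sum(np.linalg.norm(Ro.from_matrix(fk(q,np.zeros(7),sg,c)[1].T@R).as_rotvec()) for q,p,R in D),sg,c))
best.sort(key=lambda b:b[0]);print(best[:3])
sg,c=best[0][1:]
f=lambda L:np.concatenate([(fk(q,L,sg,c)[0]-p) for q,p,R in D]+[.02*(np.array(L)-[300,400,400,250,0,0,0])])
r=least_squares(f,[300,400,400,250,0,0,0]);print(np.round(r.x),np.round(r.fun[:9],1))
import json;json.dump([r.x.tolist(),sg,c],open('k.json','w'))
E
```

```text
[(np.float64(0.008001227306296039), [-1, 1, -1, 1, -1, 1, -1], 1.5707963267948966), (np.float64(0.3094617014053097), [-1, 1, 1, 1, -1, 1, -1], 1.5707963267948966), (np.float64(1.984205637964888), [-1, 1, -1, 1, 1, 1, -1], 1.5707963267948966)]
[297. 575. 355. 341. -22. -15. -21.] [-27.   10.6   0.2   5.8  26.2  -0.4  -0.5   0.5   0.2]
```

```bash
sed -i 's/h,L1,L2,L3,e1,e2,e3=L;/h,L1,L2,L3,e1,e2,e3,y1,y2,y3=L;/; s/seg={.*/seg={2:[e1,y1,L1],4:[e2,y2,L2],6:[0,0,L3],5:[e3,y3,0]}/' kin.py
python3 - <<'E'
from kin import *
import json
from cell import ctrl
st=ctrl.read_state();E=lambda e:Ro.from_euler('xyz',e).as_matrix()
L,sg,c=json.load(open('k.json'))
D=[([-1.185,.628,.038,1.517,-.027,.996,-.02],[283.761,584.805,253.313],0),
([.18,.41,-.04,1.94,.02,.79,1.87],[483.3,-100.4,253.2],0),(st['qpos'],st['eef_pos'],0)]
x0=np.array([300,400,400,250,0,0,0,0,0,0])
f=lambda L:np.concatenate([(fk(q,L,sg,c)[0]-p) for q,p,R in D]+[.02*(np.array(L)-x0)])
r=least_squares(f,x0);L=r.x;print(np.round(L),np.round(r.fun[:9],1))
json.dump([L.tolist(),sg,c],open('k.json','w'))
rng=np.random.default_rng(0)
for tip in([-60,-30,190],[57,-30,103]):
 for s in(1,-1):
  for tilt in(0,15,25,35,45):
   t=np.radians(tilt);z=U@[np.sin(t),0,-np.cos(t)];y=U@[0,s,0];G=np.stack([np.cross(y,z),y,z],1);g=O+U@np.array(tip,float)-22*z
   def e(q):
     p,R=fk(q,L,sg,c);return np.concatenate([(p-g)/300,Ro.from_matrix(R.T@G).as_rotvec(),.003*(q-(lo+hi)/2)])
   sols=[]
   for k in range(14):
     q0=np.clip(st['qpos']*[1,1,1,1,0,1,0]+rng.uniform(-1,1,7)*[.3,.3,.6,.3,3,.5,3],lo+.01,hi-.01)
     r=least_squares(e,q0,bounds=(lo,hi),max_nfev=60)
     if np.linalg.norm(r.fun[:6])<.02: sols.append((np.minimum(r.x-lo,hi-r.x).min(),r.x))
   sols.sort(key=lambda a:-a[0]);print(tip,s,tilt,len(sols),[(round(m,2),np.round(q,2).tolist()) for m,q in sols[:2]])
E
```

```text
[290. 564. 394. 272.  14.   1.  25. -46.   9.   9.] [-1.  -0.   0.4  0.4 -1.  -0.6 -0.1  0.1  0.2]
[-60, -30, 190] 1 0 7 [(np.float64(0.6), [0.51, 0.56, -0.51, 1.85, 0.36, 0.83, 1.57]), (np.float64(0.59), [0.6, 0.58, -0.66, 1.85, 0.46, 0.87, 1.47])]
[-60, -30, 190] 1 15 12 [(np.float64(0.35), [0.82, 0.55, -0.88, 2.03, 0.69, 0.58, 1.26]), (np.float64(0.32), [0.78, 0.53, -0.81, 2.03, 0.63, 0.55, 1.32])]
[-60, -30, 190] 1 25 10 [(np.float64(0.2), [0.96, 0.57, -1.05, 2.16, 1.08, 0.43, 0.89]), (np.float64(0.2), [0.96, 0.57, -1.05, 2.16, 1.08, 0.43, 0.89])]
[-60, -30, 190] 1 35 12 [(np.float64(0.04), [0.92, 0.52, -0.98, 2.34, 2.05, 0.27, -0.09]), (np.float64(0.04), [0.92, 0.52, -0.98, 2.34, 2.05, 0.27, -0.09])]
[-60, -30, 190] 1 45 12 [(np.float64(0.0), [1.1, 0.7, -1.25, 2.47, 2.4, 0.57, -0.35]), (np.float64(0.0), [1.1, 0.7, -1.25, 2.47, 2.4, 0.57, -0.35])]
[-60, -30, 190] -1 0 12 [(np.float64(0.53), [0.21, 0.53, -0.05, 1.86, 0.04, 0.76, -1.26]), (np.float64(0.53), [0.21, 0.53, -0.05, 1.86, 0.04, 0.76, -1.26])]
[-60, -30, 190] -1 15 13 [(np.float64(0.19), [0.42, 0.45, -0.25, 2.04, 0.03, 0.
[... 1288 characters left out ...]
, 1.6, 0.14, 0.77, -1.4]), (np.float64(0.54), [0.2, 0.78, -0.14, 1.6, 0.14, 0.77, -1.4])]
[57, -30, 103] -1 15 13 [(np.float64(0.16), [0.29, 0.7, -0.21, 1.81, 0.14, 0.39, -1.38]), (np.float64(0.16), [0.29, 0.7, -0.21, 1.81, 0.14, 0.39, -1.38])]
[57, -30, 103] -1 25 5 [(np.float64(0.0), [0.48, 0.7, -0.51, 1.94, 0.96, 0.23, -2.16]), (np.float64(0.0), [0.48, 0.7, -0.51, 1.94, 0.96, 0.23, -2.16])]
[57, -30, 103] -1 35 6 [(np.float64(0.14), [0.22, 0.7, -0.09, 2.21, 3.53, 0.37, 1.51]), (np.float64(0.14), [0.22, 0.7, -0.09, 2.21, 3.53, 0.37, 1.51])]
[57, -30, 103] -1 45 2 [(np.float64(0.18), [0.08, 0.79, 0.17, 2.29, 3.64, 0.78, 1.38]), (np.float64(0.18), [0.08, 0.79, 0.17, 2.29, 3.64, 0.78, 1.38])]
```

```bash
cat > plan.py <<'E'
from kin import *
import json
from cell import ctrl
L,sg,c=json.load(open('k.json'));st=ctrl.read_state();q=st['qpos'].copy()
def ori(tilt,lean):
    t=np.radians(35*0);z=U@[0,0,-1.];y=U@[0,1.,0];B=np.stack([np.cross(y,z),y,z],1)
    return U@Ro.from_euler('y',-tilt,degrees=True).as_matrix()@Ro.from_euler('x',lean,degrees=True).as_matrix()@U.T@B
def run(q,way,pos,n=8):
    out=[]
    R0=Ro.from_euler('xyz',st['tool_rot']).as_matrix();cur=None
    for w in way:
        seq=[w] if cur is None else [tuple(np.array(cur)+(np.array(w)-cur)*i/n) for i in range(1,n+1)]
        if cur is None: 
            rv=Ro.from_matrix(R0.T@ori(*w)).as_rotvec();Rs=[R0@Ro.from_rotvec(rv*i/n).as_matrix() for i in range(1,n+1)]
        else: Rs=[ori(*x) for x in seq]
        cur=np.array(w)
        for R in Rs:
            qp=q.copy()
            e=lambda x:np.concatenate([(fk(x,L,sg,c)[0]-pos)/300,Ro.from_matrix(fk(x,L,sg,c)[1].T@R).as_rotvec(),.01*(x-qp)])
            r=least_squares(e,np.clip(q,lo+1e-3,hi-1e-3),bounds=(lo,hi));q=r.x
        out.append((w,np.round(q,2).tolist(),round(np.linalg.norm(r.fun[:6]),3)))
    return out
E
python3 - <<'E'
from plan import *
for l in(25,-25):
    for o in run(q,[(0,0),(5,l),(35,l),(38,0),(35,0)],st['eef_pos']): print(o)
E
```

```text
((0, 0), [-0.27, 0.54, 0.56, 1.96, -0.41, 0.76, 2.28], np.float64(0.0))
((5, 25), [0.13, 0.58, 0.3, 1.93, -0.71, 0.98, 2.67], np.float64(0.0))
((35, 25), [1.09, 0.65, -0.9, 2.21, -0.72, 0.29, 2.94], np.float64(0.0))
((38, 0), [0.46, 0.35, -0.23, 2.24, -0.98, 0.23, 2.94], np.float64(0.205))
((35, 0), [0.37, 0.35, -0.14, 2.25, -0.99, 0.23, 2.94], np.float64(0.164))
((0, 0), [-0.27, 0.54, 0.56, 1.96, -0.41, 0.76, 2.28], np.float64(0.0))
((5, -25), [-0.73, 0.65, 0.93, 2.08, -0.22, 0.46, 1.96], np.float64(0.0))
((35, -25), [-0.23, 0.44, -0.02, 2.47, 2.15, 0.59, -0.73], np.float64(0.0))
((38, 0), [0.77, 0.45, -0.89, 2.46, 2.5, 0.35, -0.66], np.float64(0.0))
((35, 0), [0.68, 0.41, -0.78, 2.42, 2.44, 0.26, -0.62], np.float64(0.0))
```

Run:
```python
from plan import *
R=Ro.from_euler('xyz',st['tool_rot']).as_matrix()
for w in[(0,0),(5,-25),(35,-25),(38,0),(35,0)]:
    G=ori(*w);print(w,np.round(Ro.from_matrix(R.T@G).as_rotvec()/(np.pi/2),3));R=G
```

```text
(0, 0) [0.038 0.268 0.01 ]
(5, -25) [ 0.278 -0.055  0.012]
(35, -25) [-0.    -0.302  0.141]
(38, 0) [-0.278 -0.033  0.007]
(35, 0) [-0.     0.033  0.   ]
```

{"name": "step_arm", "arguments": {"plan": [{"dx":0,"dy":0,"dz":0,"ax":0.013,"ay":0.09,"az":0.003,"gripper":0},{"dx":0,"dy":0,"dz":0,"ax":0.013,"ay":0.09,"az":0.003,"gripper":0},{"dx":0,"dy":0,"dz":0,"ax":0.013,"ay":0.09,"az":0.003,"gripper":0},{"dx":0,"dy":0,"dz":0,"ax":0.07,"ay":-0.014,"az":0.003,"gripper":0},{"dx":0,"dy":0,"dz":0,"ax":0.07,"ay":-0.014,"az":0.003,"gripper":0},{"dx":0,"dy":0,"dz":0,"ax":0.07,"ay":-0.014,"az":0.003,"gripper":0},{"dx":0,"dy":0,"dz":0,"ax":0.07,"ay":-0.014,"az":0.003,"gripper":0},{"dx":0,"dy":0,"dz":0,"ax":0,"ay":-0.043,"az":0.02,"gripper":0},{"dx":0,"dy":0,"dz":0,"ax":0,"ay":-0.043,"az":0.02,"gripper":0},{"dx":0,"dy":0,"dz":0,"ax":0,"ay":-0.043,"az":0.02,"gripper":0},{"dx":0,"dy":0,"dz":0,"ax":0,"ay":-0.043,"az":0.02,"gripper":0},{"dx":0,"dy":0,"dz":0,"ax":0,"ay":0,"az":0,"gripper":0}]}}

```text
clock: 4.58
eef_pos: [502.4, -69.9, 220.1]
tool_rot: [-2.749, 0.306, -2.978]
force: [0.0, 0.3, -0.5]
width: -0.0
gripper_force: 0.0
```

Run:
```python
from plan import *
to(ctrl,[-60,-30,190],35)
R=Ro.from_euler('xyz',st['tool_rot']).as_matrix();print('z unit',np.round(U.T@R[:,2],2))
for o in run(q,[(22,-25),(35,-25),(38,0),(35,0)],st['eef_pos']): print(o)
for w in[(22,-25),(35,-25),(38,0),(35,0)]:
    G=ori(*w);print(w,np.round(Ro.from_matrix(R.T@G).as_rotvec()/(np.pi/2),3));R=G
```

```text
tip now(unit) [-69.5  18.7 200.7] F unit [ 0.09  0.26 -0.48] t 4.575 q [-0.86  0.63  1.06  2.28 -1.03  0.24  2.65]
shift tool units, now: [ 0.001 -0.16   0.112]  in final axes: [ 0.015 -0.19   0.038] turn units [-0.251 -0.193  0.032]
z unit [ 0.27 -0.39 -0.88]
((22, -25), [-0.84, 0.65, 1.09, 2.27, -1.1, 0.23, 2.72], np.float64(0.069))
((35, -25), [-0.89, 0.62, 1.13, 2.26, -1.1, 0.23, 2.63], np.float64(0.245))
((38, 0), [0.39, 0.34, -0.18, 2.25, -1.0, 0.23, 2.94], np.float64(0.213))
((35, 0), [0.31, 0.34, -0.1, 2.26, -1.02, 0.23, 2.94], np.float64(0.171))
(22, -25) [ 0.025 -0.048  0.014]
(35, -25) [-0.    -0.131  0.061]
(38, 0) [-0.278 -0.033  0.007]
(35, 0) [-0.     0.033  0.   ]
```

```bash
cat > sim.py <<'E'
from plan import *
def jac(x):
    p0,R0=fk(x,L,sg,c);J=np.zeros((6,7))
    for i in range(7):
        d=x.copy();d[i]+=1e-5;p,R=fk(d,L,sg,c);J[:3,i]=(p-p0)/1e-5/300;J[3:,i]=Ro.from_matrix(R@R0.T).as_rotvec()/1e-5
    return p0,R0,J
def dls(q,rows,lam=.03,it=12):
    # rows: (shift6) tool-frame; returns traj
    q=np.array(q,float);p,R=fk(q,L,sg,c);tr=[]
    for r in rows:
        r=np.array(r,float);p=p+R@r[:3]*300;R=R@Ro.from_rotvec(r[3:]*np.pi/2).as_matrix();qs=q.copy()
        for _ in range(it):
            p0,R0,J=jac(q);e=np.concatenate([(p-p0)/300,Ro.from_matrix(R@R0.T).as_rotvec()])
            dq=J.T@np.linalg.solve(J@J.T+lam**2*np.eye(6),e)
            q=np.clip(q+dq,np.maximum(lo+.01,qs-.27),np.minimum(hi-.01,qs+.27))
        p,R=fk(q,L,sg,c) if 0 else (p,R)
        tr.append(q.copy())
    return tr,(p,R)
E
python3 - <<'E'
from sim import *
q2=[.18,.41,-.04,1.94,.02,.79,1.87]
a=[(0,0,0,0,-.097,0)]*4+[(.012,0,.175,0,0,0)]+[(0,)*6]
print('replay A real [ 0.3   0.39 -0.07  2.25 -0.95  0.24  2.9 ]');t,_=dls(q2,a);print([np.round(x,2).tolist() for x in t[2:]])
b=[(0,0,0,.013,.09,.003)]*3+[(0,0,0,.07,-.014,.003)]*4+[(0,0,0,0,-.043,.02)]*4
q3=[0.3,0.39,-0.07,2.25,-0.95,0.24,2.9]
print('replay B real [-0.86  0.63  1.06  2.28 -1.03  0.24  2.65]');t,_=dls(q3,b);print([np.round(x,2).tolist() for x in (t[2],t[6],t[-1])])
# yaw idea from current q
G=ori(0,0);R=Ro.from_euler('xyz',st['tool_rot']).as_matrix();rv=Ro.from_matrix(R.T@G).as_rotvec()/(np.pi/2)
pre=[(0,0,0,*(rv/4))]*4
for tl in(0,10,20):
  for Y in(9,13,17):
    w=pre+[(0,0,0,0,-tl/90/3,0)]*3+[(0,0,0,0,0,-.115)]*Y+[(0,0,0,0,0,.115)]*Y+[(0,0,0,0,-(35-tl)/90/5,0)]*5
    t,(p,R)=dls(q,w);e=fk(t[-1],L,sg,c);print(tl,Y,[np.round(t[i],2).tolist() for i in(6,6+Y,6+2*Y,-1)],round(np.linalg.norm(Ro.from_matrix(R.T@e[1]).as_rotvec()),2))
E
```

```text
replay A real [ 0.3   0.39 -0.07  2.25 -0.95  0.24  2.9 ]
[[0.58, 0.31, -0.4, 2.24, -0.29, 0.24, 2.25], [0.85, 0.33, -0.67, 2.35, -0.56, 0.24, 2.52], [0.94, 0.46, -0.83, 2.35, -0.74, 0.24, 2.76], [1.01, 0.48, -0.92, 2.36, -0.97, 0.24, 2.93]]
replay B real [-0.86  0.63  1.06  2.28 -1.03  0.24  2.65]
[[-0.26, 0.55, 0.55, 1.95, -0.4, 0.76, 2.27], [-0.71, 0.64, 0.9, 2.08, -0.17, 0.45, 1.91], [-0.71, 0.54, 0.85, 2.26, -0.21, 0.24, 1.84]]
0 9 [[-0.6, 0.72, 1.06, 2.02, -0.82, 0.91, 2.66], [0.49, 0.52, -0.68, 1.95, 0.44, 0.82, 2.93], [0.19, 0.46, -0.22, 1.96, 0.14, 0.74, 1.63], [0.43, 0.32, -0.4, 2.35, 0.36, 0.24, 1.46]] 0.34
0 13 [[-0.6, 0.72, 1.06, 2.02, -0.82, 0.91, 2.66], [0.84, 0.8, -1.24, 1.97, 0.89, 1.17, 2.93], [0.51, 0.52, -0.7, 1.95, 0.45, 0.83, 1.3], [0.17, 0.3, -0.24, 2.37, 1.14, 0.24, 0.64]] 0.33
0 17 [[-0.6, 0.72, 1.06, 2.02, -0.82, 0.91, 2.66], [0.89, 0.87, -1.24, 2.06, 1.03, 1.31, 2.93], [0.51, 0.52, -0.7, 1.95, 0.45, 0.83, 1.3], [0.17, 0.3, -0.24, 2.37, 1.14, 0.24, 0.64]] 0.33
10 9 [[-0.57, 0.61, 0.97, 2.15, -0.99, 0.7, 2.82], [0.51, 0.45, -0.65, 2.06, 0.46, 0.58, 2.93], [0.
[... 337 characters left out ...]
.76, -1.24, 2.16, 1.12, 1.05, 2.93], [0.55, 0.46, -0.7, 2.06, 0.5, 0.6, 1.27], [0.08, 0.3, -0.13, 2.38, 1.25, 0.24, 0.53]] 0.36
20 9 [[-0.3, 0.42, 0.65, 2.28, -1.09, 0.37, 2.93], [0.48, 0.39, -0.55, 2.18, 0.48, 0.31, 2.93], [0.21, 0.36, -0.15, 2.2, -0.14, 0.25, 1.96], [0.61, 0.34, -0.57, 2.36, -0.13, 0.24, 2.0]] 0.35
20 13 [[-0.3, 0.42, 0.65, 2.28, -1.09, 0.37, 2.93], [0.9, 0.6, -1.24, 2.19, 1.11, 0.66, 2.93], [0.56, 0.41, -0.68, 2.18, 0.63, 0.35, 1.15], [0.45, 0.35, -0.49, 2.43, 1.61, 0.24, 0.16]] 0.27
20 17 [[-0.3, 0.42, 0.65, 2.28, -1.09, 0.37, 2.93], [0.96, 0.66, -1.24, 2.24, 1.25, 0.77, 2.93], [0.56, 0.41, -0.68, 2.18, 0.63, 0.35, 1.15], [0.45, 0.35, -0.49, 2.43, 1.61, 0.24, 0.16]] 0.27
```

```bash
cat > s2.py <<'E'
from sim import *
def seq(ways,n,q=q):
    R=Ro.from_euler('xyz',st['tool_rot']).as_matrix();rows=[];idx=[];vs=[]
    for (tl,ln,yw),k in zip(ways,n):
        G=ori(tl,ln)@Ro.from_euler('z',yw,degrees=True).as_matrix()
        # unwrap big yaw by pure tool-z if same tilt
        rv=Ro.from_matrix(R.T@G).as_rotvec()/(np.pi/2);rows+=[(0,0,0,*(rv/k))]*k;idx.append(len(rows)-1);vs.append(np.round(rv/k,3).tolist());R=G
    t,(p,R)=dls(q,rows);e=fk(t[-1],L,sg,c)
    return [np.round(t[i],2).tolist() for i in idx],round(np.linalg.norm(Ro.from_matrix(R.T@e[1]).as_rotvec()),2),np.round(p-e[0]),vs
E
python3 - <<'E'
from s2 import *
for Y in(-90,-120,-140):
  for t0 in(0,15):
    o=seq([(t0,0,0),(t0,0,Y),(35,0,Y),(35,0,Y),(35,0,0),(35,0,0)],[5,14,6,4,14,4]);print(Y,t0,*o[0],o[1],o[2],o[3] ,sep='\n ')
E
```

```text
-90
 0
 [-0.6, 0.72, 1.06, 2.02, -0.82, 0.91, 2.66]
 [0.45, 0.5, -0.61, 1.95, 0.39, 0.8, 2.93]
 [0.12, 0.3, -0.17, 2.36, 1.09, 0.24, 2.27]
 [0.69, 0.4, -0.71, 2.46, 2.17, 0.33, 1.19]
 [0.9, 0.54, -1.24, 2.42, 1.88, 0.5, -0.12]
 [0.9, 0.54, -1.24, 2.42, 1.88, 0.5, -0.12]
 0.0
 [0. 0. 0.]
 [[-0.05, 0.038, -0.009], [0.0, 0.0, -0.071], [0.065, -0.0, 0.0], [0.0, 0.0, 0.0], [0.0, 0.0, 0.071], [0.0, 0.0, 0.0]]
-90
 15
 [-0.46, 0.51, 0.79, 2.21, -1.03, 0.53, 2.86]
 [0.47, 0.41, -0.56, 2.12, 0.42, 0.44, 2.93]
 [-0.03, 0.29, 0.01, 2.38, 1.3, 0.24, 2.05]
 [0.72, 0.44, -0.96, 2.44, 2.15, 0.36, 1.15]
 [0.9, 0.54, -1.24, 2.42, 1.88, 0.5, -0.12]
 [0.9, 0.54, -1.24, 2.42, 1.88, 0.5, -0.12]
 0.0
 [0. 0. 0.]
 [[-0.05, 0.005, -0.002], [-0.0, -0.0, -0.071], [0.037, -0.0, 0.0], [0.0, 0.0, 0.0], [0.0, 0.0, 0.071], [0.0, 0.0, 0.0]]
-120
 0
 [-0.6, 0.72, 1.06, 2.02, -0.82, 0.91, 2.66]
 [0.81, 0.75, -1.24, 1.96, 0.82, 1.1, 2.93]
 [0.95, 0.58, -1.24, 2.41, 1.71, 0.56, 2.15]
 [0.9, 0.54, -1.24, 2.42, 1.88, 0.5, 1.97]
 [0.9, 0.54, -1.24, 2.42, 1.88, 0.5, -0.12]
 [0.9, 0.54, -1.24, 2.42, 1.88, 0.5, -0.12]
 0.0
 
[... 681 characters left out ...]
.75, 0.55, 2.44]
 [0.9, 0.54, -1.24, 2.42, 1.88, 0.5, 2.32]
 [0.9, 0.54, -1.24, 2.42, 1.88, 0.5, -0.12]
 [0.9, 0.54, -1.24, 2.42, 1.88, 0.5, -0.12]
 0.0
 [0. 0. 0.]
 [[-0.05, 0.038, -0.009], [-0.0, -0.0, -0.111], [0.042, 0.05, 0.0], [0.0, 0.0, 0.0], [0.0, -0.0, 0.111], [0.0, 0.0, 0.0]]
-140
 15
 [-0.46, 0.51, 0.79, 2.21, -1.03, 0.53, 2.86]
 [0.91, 0.67, -1.24, 2.14, 1.05, 0.82, 2.93]
 [0.9, 0.54, -1.24, 2.42, 1.88, 0.5, 2.32]
 [0.9, 0.54, -1.24, 2.42, 1.88, 0.5, 2.32]
 [0.9, 0.54, -1.24, 2.42, 1.88, 0.5, -0.12]
 [0.9, 0.54, -1.24, 2.42, 1.88, 0.5, -0.12]
 0.0
 [0. 0. 0.]
 [[-0.05, 0.005, -0.002], [-0.0, -0.0, -0.111], [0.024, 0.028, 0.0], [0.0, 0.0, 0.0], [0.0, -0.0, 0.111], [0.0, 0.0, 0.0]]
```

Works in simulation: yaw −120° at zero tilt, tilt to 35°, then yaw back. First the upright turn and the yaw.

{"name": "step_arm", "arguments": {"plan": [{"dx":0,"dy":0,"dz":0,"ax":-0.05,"ay":0.038,"az":-0.009,"gripper":0},{"dx":0,"dy":0,"dz":0,"ax":-0.05,"ay":0.038,"az":-0.009,"gripper":0},{"dx":0,"dy":0,"dz":0,"ax":-0.05,"ay":0.038,"az":-0.009,"gripper":0},{"dx":0,"dy":0,"dz":0,"ax":-0.05,"ay":0.038,"az":-0.009,"gripper":0},{"dx":0,"dy":0,"dz":0,"ax":-0.05,"ay":0.038,"az":-0.009,"gripper":0},{"dx":0,"dy":0,"dz":0,"ax":0,"ay":0,"az":-0.095,"gripper":0},{"dx":0,"dy":0,"dz":0,"ax":0,"ay":0,"az":-0.095,"gripper":0},{"dx":0,"dy":0,"dz":0,"ax":0,"ay":0,"az":-0.095,"gripper":0},{"dx":0,"dy":0,"dz":0,"ax":0,"ay":0,"az":-0.095,"gripper":0},{"dx":0,"dy":0,"dz":0,"ax":0,"ay":0,"az":-0.095,"gripper":0},{"dx":0,"dy":0,"dz":0,"ax":0,"ay":0,"az":-0.095,"gripper":0},{"dx":0,"dy":0,"dz":0,"ax":0,"ay":0,"az":-0.095,"gripper":0},{"dx":0,"dy":0,"dz":0,"ax":0,"ay":0,"az":-0.095,"gripper":0},{"dx":0,"dy":0,"dz":0,"ax":0,"ay":0,"az":-0.095,"gripper":0},{"dx":0,"dy":0,"dz":0,"ax":0,"ay":0,"az":-0.095,"gripper":0},{"dx":0,"dy":0,"dz":0,"ax":0,"ay":0,"az":-0.095,"gripper":0},{"dx":0,"dy":0,"dz":0,"ax":0,"ay":0,"az":-0.095,"gripper":0},{"dx":0,"dy":0,"dz":0,"ax":0,"ay":0,"az":-0.095,"gripper":0},{"dx":0,"dy":0,"dz":0,"ax":0,"ay":0,"az":-0.095,"gripper":0},{"dx":0,"dy":0,"dz":0,"ax":0,"ay":0,"az":0,"gripper":0}]}}

```text
clock: 7.08
eef_pos: [499.7, -58.3, 203.1]
tool_rot: [3.139, -0.029, -0.899]
force: [0.8, 0.1, -0.9]
width: -0.2
gripper_force: 0.0
```

Run:
```python
from s2 import *
to(ctrl,[-60,-30,190],35)
p,R=fk(q,L,sg,c);print('model err',np.round(p-st['eef_pos']))
for Y in(-100,-120,-140):
    o=seq([(0,0,Y),(35,0,Y),(35,0,0),(35,0,0)],[2,6,14,4]);print(Y,*o[0],o[1],o[2],o[3] ,sep='\n ')
```

```text
tip now(unit) [-76.   38.5 181.1] F unit [ 0.76 -0.02 -0.91] t 7.075 q [ 0.79  0.8  -1.25  1.97  0.92  1.08  2.93]
shift tool units, now: [ 0.208  0.099 -0.01 ]  in final axes: [-0.019 -0.23  -0.007] turn units [ 0.383 -0.251  1.275]
model err [  5.  -6. -16.]
-100
 [0.78, 0.77, -1.19, 1.96, 0.85, 1.03, 2.68]
 [0.94, 0.7, -1.24, 2.42, 1.87, 0.64, 1.69]
 [0.91, 0.67, -1.24, 2.42, 1.98, 0.6, -0.14]
 [0.91, 0.67, -1.24, 2.42, 1.98, 0.6, -0.14]
 0.0
 [0. 0. 0.]
 [[-0.001, -0.009, 0.103], [0.064, 0.011, 0.0], [-0.0, -0.0, 0.079], [0.0, 0.0, 0.0]]
-120
 [0.81, 0.82, -1.24, 1.96, 0.9, 1.09, 2.93]
 [0.93, 0.69, -1.24, 2.42, 1.89, 0.63, 2.02]
 [0.91, 0.67, -1.24, 2.42, 1.98, 0.6, -0.14]
 [0.91, 0.67, -1.24, 2.42, 1.98, 0.6, -0.14]
 0.0
 [0. 0. 0.]
 [[0.001, -0.009, -0.009], [0.056, 0.032, -0.0], [-0.0, -0.0, 0.095], [0.0, 0.0, 0.0]]
-140
 [0.85, 0.89, -1.24, 1.98, 0.99, 1.19, 2.93]
 [0.93, 0.69, -1.24, 2.42, 1.91, 0.63, 2.36]
 [0.91, 0.67, -1.24, 2.42, 1.98, 0.6, -0.14]
 [0.91, 0.67, -1.24, 2.42, 1.98, 0.6, -0.14]
 0.0
 [0. 0. 0.]
 [[0.003, -0.009, -0.12], [0.042, 0.05, 0.0], [0.0, -0.0, 0.111], [0.0, 0.0, 0.0]]
```

{"name": "step_arm", "arguments": {"plan": [{"dx":0,"dy":0,"dz":0,"ax":0.056,"ay":0.031,"az":0,"gripper":0},{"dx":0,"dy":0,"dz":0,"ax":0.056,"ay":0.031,"az":0,"gripper":0},{"dx":0,"dy":0,"dz":0,"ax":0.056,"ay":0.031,"az":0,"gripper":0},{"dx":0,"dy":0,"dz":0,"ax":0.056,"ay":0.031,"az":0,"gripper":0},{"dx":0,"dy":0,"dz":0,"ax":0.056,"ay":0.031,"az":0,"gripper":0},{"dx":0,"dy":0,"dz":0,"ax":0.056,"ay":0.031,"az":0,"gripper":0},{"dx":0,"dy":0,"dz":0,"ax":0,"ay":0,"az":0,"gripper":0},{"dx":0,"dy":0,"dz":0,"ax":0,"ay":0,"az":0.095,"gripper":0},{"dx":0,"dy":0,"dz":0,"ax":0,"ay":0,"az":0.095,"gripper":0},{"dx":0,"dy":0,"dz":0,"ax":0,"ay":0,"az":0.095,"gripper":0},{"dx":0,"dy":0,"dz":0,"ax":0,"ay":0,"az":0.095,"gripper":0},{"dx":0,"dy":0,"dz":0,"ax":0,"ay":0,"az":0.095,"gripper":0},{"dx":0,"dy":0,"dz":0,"ax":0,"ay":0,"az":0.095,"gripper":0},{"dx":0,"dy":0,"dz":0,"ax":0,"ay":0,"az":0.095,"gripper":0},{"dx":0,"dy":0,"dz":0,"ax":0,"ay":0,"az":0.095,"gripper":0},{"dx":0,"dy":0,"dz":0,"ax":0,"ay":0,"az":0.095,"gripper":0},{"dx":0,"dy":0,"dz":0,"ax":0,"ay":0,"az":0.095,"gripper":0},{"dx":0,"dy":0,"dz":0,"ax":0,"ay":0,"az":0,"gripper":0}]}}

```text
clock: 9.32
eef_pos: [501.0, -58.5, 204.2]
tool_rot: [-2.767, 0.457, -2.293]
force: [-0.3, 0.3, 0.4]
width: -0.3
gripper_force: 0.0
```

Run:
```python
from s2 import *
to(ctrl,[-60,-30,190],35)
to(ctrl,[-60,-30,190],30)
```

```text
tip now(unit) [-62.9  37.9 185.9] F unit [-0.28  0.3   0.43] t 9.325 q [ 0.96  0.71 -1.23  2.43  1.97  0.62  0.52]
shift tool units, now: [ 0.117 -0.197  0.001]  in final axes: [-0.014 -0.229 -0.006] turn units [-0.013 -0.024  0.379]
tip now(unit) [-62.9  37.9 185.9] F unit [-0.28  0.3   0.43] t 9.325 q [ 0.96  0.71 -1.23  2.43  1.97  0.62  0.52]
shift tool units, now: [ 0.112 -0.2    0.001]  in final axes: [-0.019 -0.229 -0.007] turn units [-0.029  0.03   0.378]
```

{"name": "step_arm", "arguments": {"plan": [{"dx":0,"dy":0,"dz":0,"ax":-0.003,"ay":-0.006,"az":0.095,"gripper":0},{"dx":0,"dy":0,"dz":0,"ax":-0.003,"ay":-0.006,"az":0.095,"gripper":0},{"dx":0,"dy":0,"dz":0,"ax":-0.003,"ay":-0.006,"az":0.095,"gripper":0},{"dx":0,"dy":0,"dz":0,"ax":-0.003,"ay":-0.006,"az":0.095,"gripper":0},{"dx":0,"dy":-0.115,"dz":0,"ax":0,"ay":0,"az":0,"gripper":0},{"dx":0,"dy":-0.115,"dz":0,"ax":0,"ay":0,"az":0,"gripper":0},{"dx":0,"dy":0,"dz":0,"ax":0,"ay":0,"az":0,"gripper":0}]}}

```text
clock: 10.2
eef_pos: [512.8, -130.2, 203.5]
tool_rot: [-3.139, 0.611, -2.973]
force: [0.2, 0.4, 0.8]
width: 0.1
gripper_force: 0.0
```

Run:
```python
from s2 import *
to(ctrl,[-60,-30,190],35)
to(ctrl,[57,-30,135],35)
```

```text
tip now(unit) [-63.2 -34.2 185.5] F unit [0.29 0.38 0.77] t 10.2 q [ 1.13  0.71 -1.13  2.36  2.04  0.41  0.08]
shift tool units, now: [-0.017  0.014 -0.006]  in final axes: [-0.017  0.014 -0.006] turn units [-0.004  0.    -0.003]
tip now(unit) [-63.2 -34.2 185.5] F unit [0.29 0.38 0.77] t 10.2 q [ 1.13  0.71 -1.13  2.36  2.04  0.41  0.08]
shift tool units, now: [-0.231  0.017  0.368]  in final axes: [-0.232  0.014  0.368] turn units [-0.004  0.    -0.003]
```

{"name": "step_arm", "arguments": {"plan": [{"dx":-0.058,"dy":0.004,"dz":0.092,"ax":0,"ay":0,"az":0,"gripper":0},{"dx":-0.058,"dy":0.004,"dz":0.092,"ax":0,"ay":0,"az":0,"gripper":0},{"dx":-0.058,"dy":0.004,"dz":0.092,"ax":0,"ay":0,"az":0,"gripper":0},{"dx":-0.058,"dy":0.004,"dz":0.092,"ax":0,"ay":0,"az":0,"gripper":0},{"dx":0.0096,"dy":0,"dz":0.0137,"ax":0,"ay":0,"az":0,"gripper":0},{"dx":0.0096,"dy":0,"dz":0.0137,"ax":0,"ay":0,"az":0,"gripper":0},{"dx":0.0096,"dy":0,"dz":0.0137,"ax":0,"ay":0,"az":0,"gripper":0},{"dx":0,"dy":0,"dz":0,"ax":0,"ay":0,"az":0,"gripper":0}]}}

```text
clock: 11.2
eef_pos: [628.1, -101.5, 136.6]
tool_rot: [3.14, 0.609, -2.97]
force: [0.1, 0.5, -0.2]
width: 0.1
gripper_force: 0.0
```

Run:
```python
from s2 import *
to(ctrl,[57,-30,110],35)
```

```text
tip now(unit) [ 55.4 -25.8 118.6] F unit [ 0.23  0.46 -0.17] t 11.2 q [ 0.87  0.92 -1.03  2.15  2.06  0.54  0.1 ]
shift tool units, now: [ 0.012 -0.014  0.027]  in final axes: [ 0.012 -0.014  0.027] turn units [ 0.    -0.001 -0.002]
```

{"name": "step_arm", "arguments": {"plan": [{"dx":-0.003,"dy":-0.014,"dz":0.002,"ax":0,"ay":0,"az":0,"gripper":0},{"dx":0.0048,"dy":0,"dz":0.0068,"ax":0,"ay":0,"az":0,"gripper":0},{"dx":0.0048,"dy":0,"dz":0.0068,"ax":0,"ay":0,"az":0,"gripper":0},{"dx":0.0048,"dy":0,"dz":0.0068,"ax":0,"ay":0,"az":0,"gripper":0},{"dx":0.0048,"dy":0,"dz":0.0068,"ax":0,"ay":0,"az":0,"gripper":0},{"dx":0,"dy":0,"dz":0,"ax":0,"ay":0,"az":0,"gripper":0}]}}

```text
clock: 11.95
eef_pos: [630.4, -105.0, 126.7]
tool_rot: [3.139, 0.609, -2.97]
force: [0.2, 0.1, -0.0]
width: -0.3
gripper_force: 0.0
```

Run:
```python
from s2 import *
to(ctrl,[57,-30,100],35)
```

```text
tip now(unit) [ 57.1 -29.7 108.7] F unit [ 0.16  0.06 -0.02] t 11.95 q [ 0.88  0.95 -1.02  2.14  2.09  0.55  0.1 ]
shift tool units, now: [ 0.017 -0.001  0.024]  in final axes: [ 0.017 -0.001  0.024] turn units [ 0.    -0.001 -0.002]
```

{"name": "step_arm", "arguments": {"plan": [{"dx":0.0038,"dy":0,"dz":0.0055,"ax":0,"ay":0,"az":0,"gripper":0},{"dx":0.0038,"dy":0,"dz":0.0055,"ax":0,"ay":0,"az":0,"gripper":0},{"dx":0,"dy":0,"dz":0,"ax":0,"ay":0,"az":0,"gripper":0}]}}

```text
clock: 12.32
eef_pos: [630.8, -104.9, 123.6]
tool_rot: [3.14, 0.611, -2.969]
force: [-1.3, -0.2, 4.3]
width: 0.4
gripper_force: 2.1
```

Run:
```python
from s2 import *
to(ctrl,[57,-30,100],35)
```

```text
tip now(unit) [ 57.5 -29.7 105.5] F unit [-1.3   0.03  4.3 ] t 12.325 q [ 0.88  0.96 -1.03  2.15  2.1   0.55  0.09]
shift tool units, now: [ 0.012 -0.001  0.014]  in final axes: [ 0.012 -0.001  0.014] turn units [ 0.    -0.    -0.001]
```

{"name": "step_arm", "arguments": {"plan": [{"dx":0.0038,"dy":0,"dz":0.0055,"ax":0,"ay":0,"az":0,"gripper":0},{"dx":0.0038,"dy":0,"dz":0.0055,"ax":0,"ay":0,"az":0,"gripper":0},{"dx":0,"dy":0,"dz":0,"ax":0,"ay":0,"az":0,"gripper":0},{"dx":0,"dy":0,"dz":0,"ax":0,"ay":0,"az":0,"gripper":0}]}}

```text
clock: 12.82
eef_pos: [631.0, -104.9, 119.7]
tool_rot: [3.14, 0.611, -2.969]
force: [-3.2, -0.7, 5.8]
width: -0.1
gripper_force: 2.9
```

Run:
```python
from s2 import *
to(ctrl,[57,-30,100],35)
d=ctrl.get_image('top');np.savez('top2.npz',**d)
P=(cloud('top2')-O)@U
m=(abs(P[...,1])<20)&(P[...,0]>-110)&(P[...,0]<-20)&(P[...,2]>55)&(P[...,2]<85);print(m.sum(),np.round(P[m].mean(0)),np.round(P[m].min(0)))
P=(cloud('top')-O)@U
m=(abs(P[...,1])<20)&(P[...,0]>-110)&(P[...,0]<-20)&(P[...,2]>55)&(P[...,2]<85);print(m.sum(),np.round(P[m].mean(0)),np.round(P[m].min(0)))
```

```text
tip now(unit) [ 57.6 -29.6 101.7] F unit [-3.25 -0.17  5.8 ] t 12.825 q [ 0.88  0.97 -1.03  2.15  2.11  0.56  0.08]
shift tool units, now: [ 0.005 -0.001  0.003]  in final axes: [ 0.005 -0.001  0.003] turn units [ 0.     0.    -0.001]
125 [-53.   2.  69.] [-81. -12.  59.]
78 [-41.   2.  69.] [-56. -11.  61.]
```

{"name": "step_arm", "arguments": {"plan": [{"dx":-0.019,"dy":0,"dz":-0.027,"ax":0,"ay":0,"az":0,"gripper":0},{"dx":-0.019,"dy":0,"dz":-0.027,"ax":0,"ay":0,"az":0,"gripper":0},{"dx":-0.019,"dy":0,"dz":-0.027,"ax":0,"ay":0,"az":0,"gripper":0},{"dx":0.058,"dy":0,"dz":-0.092,"ax":0,"ay":0,"az":0,"gripper":0},{"dx":0.058,"dy":0,"dz":-0.092,"ax":0,"ay":0,"az":0,"gripper":0},{"dx":0.058,"dy":0,"dz":-0.092,"ax":0,"ay":0,"az":0,"gripper":0},{"dx":0.058,"dy":0,"dz":-0.092,"ax":0,"ay":0,"az":0,"gripper":0},{"dx":0.058,"dy":0,"dz":-0.092,"ax":0,"ay":0,"az":0,"gripper":0},{"dx":0,"dy":0,"dz":0,"ax":0,"ay":0.078,"az":0,"gripper":1},{"dx":0,"dy":0,"dz":0,"ax":0,"ay":0.078,"az":0,"gripper":1},{"dx":0,"dy":0,"dz":0,"ax":0,"ay":0.078,"az":0,"gripper":1},{"dx":0,"dy":0,"dz":0,"ax":0,"ay":0.078,"az":0,"gripper":1},{"dx":0,"dy":0,"dz":0,"ax":0,"ay":0.078,"az":0,"gripper":1},{"dx":0,"dy":0,"dz":0,"ax":0,"ay":0,"az":0,"gripper":1}]}}

```text
clock: 14.62
eef_pos: [477.6, -140.1, 201.8]
tool_rot: [-3.118, 0.149, -2.97]
force: [0.7, -0.4, -0.5]
width: 85.3
gripper_force: 0.0
```

Run:
```python
from s2 import *
to(ctrl,[-72,1.5,120],0,off=3)
d=ctrl.get_image('top');np.savez('top3.npz',**d);d=ctrl.get_image('side');np.savez('side3.npz',**d)
for n in('top3','side3'):
    P=(cloud(n)-O)@U
    m=(abs(P[...,1])<20)&(P[...,0]>-110)&(P[...,0]<-58)&(P[...,2]>50)&(P[...,2]<85);print(n,m.sum(),np.round(P[m].mean(0)),np.round(P[m].min(0)),np.round(P[m].max(0)))
```

```text
tip now(unit) [-111.7  -37.7  198.8] F unit [ 0.6  -0.52 -0.47] t 14.625 q [ 0.95  0.64 -1.05  2.09  0.87  0.73  1.1 ]
shift tool units, now: [-0.093  0.138  0.276]  in final axes: [-0.134  0.131  0.263] turn units [-0.015  0.095 -0.003]
top3 60 [-70.   1.  70.] [-81. -12.  63.] [-58.  14.  78.]
side3 64 [-73.  -2.  71.] [-83. -12.  58.] [-60.  13.  82.]
```

{"name": "step_arm", "arguments": {"plan": [{"dx":0,"dy":0,"dz":0,"ax":-0.008,"ay":0.048,"az":-0.001,"gripper":1},{"dx":0,"dy":0,"dz":0,"ax":-0.008,"ay":0.048,"az":-0.001,"gripper":1},{"dx":-0.07,"dy":0.064,"dz":0.05,"ax":0,"ay":0,"az":0,"gripper":1},{"dx":-0.07,"dy":0.064,"dz":0.05,"ax":0,"ay":0,"az":0,"gripper":1},{"dx":0,"dy":0,"dz":0.1,"ax":0,"ay":0,"az":0,"gripper":1},{"dx":0,"dy":0,"dz":0,"ax":0,"ay":0,"az":0,"gripper":1}]}}

```text
clock: 15.48
eef_pos: [507.1, -96.9, 138.9]
tool_rot: [3.141, -0.01, -2.969]
force: [-0.5, -0.4, 0.3]
width: 85.7
gripper_force: 0.0
```

Run:
```python
from s2 import *
to(ctrl,[-70,.5,62],0,off=3)
```

```text
tip now(unit) [-75.7  -0.2 135.9] F unit [-0.55 -0.26  0.32] t 15.475 q [ 0.72  0.8  -0.95  1.97  0.87  0.87  1.03]
shift tool units, now: [-0.021  0.002  0.246]  in final axes: [-0.019  0.002  0.246] turn units [ 0.    -0.006 -0.001]
```

{"name": "step_arm", "arguments": {"plan": [{"dx":-0.019,"dy":0.002,"dz":0.08,"ax":0,"ay":-0.006,"az":0,"gripper":1},{"dx":0,"dy":0,"dz":0.083,"ax":0,"ay":0,"az":0,"gripper":1},{"dx":0,"dy":0,"dz":0.083,"ax":0,"ay":0,"az":0,"gripper":1},{"dx":0,"dy":0,"dz":0,"ax":0,"ay":0,"az":0,"gripper":0},{"dx":0,"dy":0,"dz":0,"ax":0,"ay":0,"az":0,"gripper":0},{"dx":0,"dy":0,"dz":0,"ax":0,"ay":0,"az":0,"gripper":0},{"dx":0,"dy":0,"dz":0,"ax":0,"ay":0,"az":0,"gripper":0},{"dx":0,"dy":0,"dz":0,"ax":0,"ay":0,"az":0,"gripper":0}]}}

```text
clock: 16.48
eef_pos: [515.9, -94.0, 68.3]
tool_rot: [3.141, 0.006, -2.969]
force: [-0.8, -0.1, 6.5]
width: 24.9
gripper_force: 58.4
```

Run:
```python
from s2 import *
to(ctrl,[-138,.5,62],0,off=3)
```

```text
tip now(unit) [-66.4   1.1  65.3] F unit [-0.77  0.04  6.48] t 16.475 q [ 0.65  0.9  -0.84  2.    1.03  0.74  0.9 ]
shift tool units, now: [ 0.239 -0.002  0.01 ]  in final axes: [ 0.239 -0.002  0.011] turn units [ 0.     0.004 -0.001]
```

{"name": "step_arm", "arguments": {"plan": [{"dx":0.033,"dy":0,"dz":0,"ax":0,"ay":0,"az":0,"gripper":0},{"dx":0.033,"dy":0,"dz":0,"ax":0,"ay":0,"az":0,"gripper":0},{"dx":0.033,"dy":0,"dz":0,"ax":0,"ay":0,"az":0,"gripper":0},{"dx":0.033,"dy":0,"dz":0,"ax":0,"ay":0,"az":0,"gripper":0},{"dx":0.033,"dy":0,"dz":0,"ax":0,"ay":0,"az":0,"gripper":0},{"dx":0.033,"dy":0,"dz":0,"ax":0,"ay":0,"az":0,"gripper":0},{"dx":0.033,"dy":0,"dz":0,"ax":0,"ay":0,"az":0,"gripper":0},{"dx":0,"dy":0,"dz":0,"ax":0,"ay":0,"az":0,"gripper":0}]}}

```text
clock: 17.48
eef_pos: [447.3, -106.0, 68.2]
tool_rot: [-3.141, 0.006, -2.969]
force: [-0.8, 1.2, 16.3]
width: 24.7
gripper_force: 60.5
```

Run:
```python
from s2 import *
to(ctrl,[-140,.5,62],0,off=3)
```

```text
tip now(unit) [-136.     1.2   65.2] F unit [-0.55  1.28 16.33] t 17.475 q [ 0.7   0.84 -0.81  2.17  1.12  0.64  0.81]
shift tool units, now: [ 0.013 -0.002  0.011]  in final axes: [ 0.013 -0.002  0.011] turn units [-0.     0.004 -0.001]
```

{"name": "step_arm", "arguments": {"plan": [{"dx":0.008,"dy":0,"dz":-0.006,"ax":0,"ay":0,"az":0,"gripper":0},{"dx":0.006,"dy":0,"dz":-0.004,"ax":0,"ay":0,"az":0,"gripper":0},{"dx":0,"dy":0,"dz":0,"ax":0,"ay":0,"az":0,"gripper":0}]}}

```text
clock: 17.85
eef_pos: [447.1, -106.1, 68.7]
tool_rot: [3.137, 0.012, -2.969]
force: [14.9, 1.6, -28.8]
width: 24.9
gripper_force: 62.3
```

Run:
```python
from s2 import *
to(ctrl,[-140,.5,62],0,off=3)
```

```text
tip now(unit) [-136.3    1.1   65.7] F unit [ 14.98  -1.04 -28.82] t 17.85 q [ 0.71  0.83 -0.81  2.17  1.12  0.63  0.81]
shift tool units, now: [ 0.012 -0.002  0.012]  in final axes: [ 0.012 -0.002  0.012] turn units [ 0.003  0.007 -0.001]
```

{"name": "step_arm", "arguments": {"plan": [{"dx":-0.006,"dy":0,"dz":0.006,"ax":0,"ay":0,"az":0,"gripper":0},{"dx":0,"dy":0,"dz":0,"ax":0,"ay":0,"az":0,"gripper":1},{"dx":0,"dy":0,"dz":0,"ax":0,"ay":0,"az":0,"gripper":1},{"dx":0,"dy":0,"dz":0,"ax":0,"ay":0,"az":0,"gripper":1},{"dx":0,"dy":0,"dz":0,"ax":0,"ay":0,"az":0,"gripper":1},{"dx":0,"dy":0,"dz":-0.08,"ax":0,"ay":0,"az":0,"gripper":1},{"dx":0,"dy":0,"dz":-0.15,"ax":0,"ay":0,"az":0,"gripper":1},{"dx":0,"dy":0,"dz":-0.15,"ax":0,"ay":0,"az":0,"gripper":1},{"dx":0,"dy":0,"dz":0,"ax":0,"ay":0,"az":0,"gripper":1},{"dx":0,"dy":0,"dz":0,"ax":0,"ay":0,"az":0,"gripper":1}]}}

```text
clock: 19.1
eef_pos: [443.5, -107.4, 181.3]
tool_rot: [3.141, 0.002, -2.97]
force: [-0.5, -0.3, -0.0]
width: 85.2
gripper_force: 0.0
```

Run:
```python
from s2 import *
to(ctrl,[-140,.5,62],0,off=3)
d=ctrl.get_image('side');np.savez('side3.npz',**d);cv2.imwrite('pics/end.png',d['color'][:,:,::-1])
P=(cloud('side3')-O)@U
m=(abs(P[...,1])<18)&(P[...,0]>-165)&(P[...,0]<-120)&(P[...,2]>45)&(P[...,2]<82);print(m.sum(),np.round(P[m].mean(0)),np.round(P[m].min(0)))
```

```text
tip now(unit) [-140.1    0.4  178.3] F unit [-0.5  -0.19 -0.05] t 19.1 q [ 0.85  0.67 -1.02  2.1   0.8   0.83  1.08]
shift tool units, now: [0.001 0.    0.388]  in final axes: [-0.     0.     0.388] turn units [ 0.     0.001 -0.002]
73 [-141.   -2.   71.] [-153.  -12.   58.]
```

View pics/end.png

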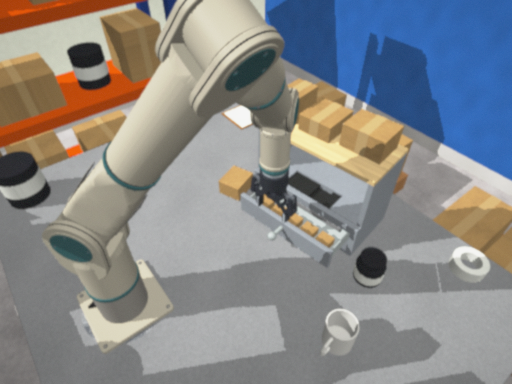

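The picture shows the drawer fully open with the knob at (273,235), the gripper clear above it, and the tub, carton and mug unmoved.

```bash
python3 -c "
from cell import ctrl
print(ctrl.finish_job())"
```

```text
the job is handed in; nothing more can be done
None
```

I pressed the catch, pulled the drawer open to its stop (about 95 mm by the camera) and let go. The tub, carton and mug look unmoved, and the job is handed in with no verdict returned. I located the recess from the wrist camera's depth image rather than by feeling along the trough, and touch confirmed it when I pressed down.

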